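# Flip the restock tally on the empty findings bin

### The job

One of the three white findings bins on the jeweller's bench has run out. With a fingertip, and without gripping it, gently swing the round brass tally on its front rim up and right over its pivot, until it lies flat over the bin's mouth with its crossed face showing, so that it gets restocked. Leave the tallies of the two stocked bins as they are, and do not lift, tip or shove the bins or the other things on the bench.

Things in the scene. Friction and masses are not known exactly. Their poses are not given: they have to be found in the camera images.
- bin_empty: the empty bin: a loose white sheet-steel box open at the top, 130 mm deep (its x) x 110 mm wide (its y) x 55 mm high, walls 3 mm, about 0.42 kg. Origin: centre of its underside. Its -x is its front, roughly towards the robot (yaw up to 0.3 rad either way). An aluminium clevis, 22 mm wide, up to 68 mm above the bench, in the middle of its front rim carries the tally
- tally_empty (a joint): angle in rad of the brass tally of the empty bin: 0 = lying level, sticking out in front of the bin; grows as its free end is swung up and over towards the bin; pi/2 = standing straight up; pi (end stop) = lying level over the bin's mouth. Starts at 0 to 0.25. Stiff pivot (about 0.035 N m; some 1.2 N at the disc lifts it): it stays at any angle where it is left
- tally_empty_pivot (a point): middle of that tally's pivot pin, 63 mm above the bench, 63.5 mm in front of the bin's centre; axes as the bin's: the pin lies along y, +x points from the pivot over the bin. The tally is a bat-shaped brass plate 3 mm thick: a 50 mm disc centred 50 mm from the pivot on a stem 12 mm wide; its free end is 75 mm from the pivot
- tally_empty_disc (a point): centre of that tally's disc (half-way through its 3 mm thickness); moves with the tally. At joint 0 the disc juts out in front of the bin, its underside 61 mm above the bench with open air below. One face has a raised ring and boss (up at 0), the other a dark steel diagonal cross, 1.5 mm raised (up at pi)
- bin_rings: a stocked bin of the same shape and size, loose, about 0.7 kg, filled to about 27 mm with large steel jump rings; origin and axes as for the empty bin; its tally sticks out in front
- tally_rings (a joint): angle in rad of the brass tally of the bin of jump rings: 0 = lying level, sticking out in front of the bin; grows as its free end is swung up and over towards the bin; pi/2 = standing straight up; pi (end stop) = lying level over the bin's mouth; starts at 0 to 0.25 and is to be left alone
- bin_beads: a stocked bin of the same shape and size, loose, about 0.7 kg, filled to about 30 mm with steel beads; origin and axes as for the empty bin; its tally sticks out in front
- tally_beads (a joint): angle in rad of the brass tally of the bin of beads: 0 = lying level, sticking out in front of the bin; grows as its free end is swung up and over towards the bin; pi/2 = standing straight up; pi (end stop) = lying level over the bin's mouth; starts at 0 to 0.25 and is to be left alone
- jar: bystander: a loose glass jar with a steel lid, 60 mm across, 85 mm high; origin: centre of its underside
- loupe: bystander: a loose black folding stand magnifier, 40 x 40 x 45 mm; origin: centre of its underside
- ring_clamp: bystander: a loose wooden ring clamp lying on the bench, about 145 mm long (its x) x 28 mm x 22 mm high; origin: underside below its brass ferrule
There are look-alikes about, which are no part of the job. What is shaped like the bin_empty but purple is not meant.

How it is judged:
By the outcome, as a careful person would: the job done as asked, in the order asked, and still so for the second after the job is handed in, with the robot touching nothing.
It also fails if it takes over 42 s, if anything falls off the work surface, if the arm or the gripper's body presses on something with over 40 N, if the wrist force passes 120 N, or if a joint passes its speed limit or range.

### The arm

A 6-joint arm with a two-finger parallel gripper is mounted at the origin on the work surface. World frame = base frame: x ahead of the robot, y to its left, z up, the work surface at z = 0. Lengths are in m, angles in rad, forces in N, time in s.
With the tool pointing down it reaches from about 0.25 to 0.8 m from the base axis. Payload 3.9 kg.
Tool frame: the origin (TCP) lies midway between the tips of the shut fingers; the grasp point (between the pads) lies 19 mm behind it (grip_point_offset is the distance from the TCP to the grasp point, in m); z points along the fingers, y is the line along which they close (so a half turn about z gives the same grasp; the last joint's range is limited). The gripper opens to 85 mm and grips with 20 to 120 N. Pads are 22 mm wide; open, the fingers measure 114 mm over their backs; the gripper's body (76 mm by 85 mm) begins 54 mm behind the grasp point. The pads swing forward as they close: fully open they stand 13 mm farther back than shut.
Start: joints at [-1.228, 0.26, -0.138, 1.173, 0, 1.571], TCP at [0.176, -0.494, 0.195] pointing down, gripper open.
Joint ranges: [-2.78, 2.78], [-0.83, 1.72], [-1.28, 1.37], [-1.9, 2.12], [-1.57, 1.48], [-3.14, 3.14]. Speed limits (rad/s): [2.57, 2.57, 3.14, 3.14, 3.14, 3.14].

### API

Orientations are given as a 3x3 rotation matrix whose columns are the frame's x, y, z axes.
In Python, from plant import get_obs, read_camera, camera_model, close_job, grip_point_offset gives the robot as it stands.
- The arm moves only by the tool servo_tool, never from a script. Its argument "steps" is a list of rows, each an object with "offset": the shift along the tool's x, y, z in mm, a list of three; "turn": the turn about the tool's z in degrees. A call has 1 to 5 rows; each row shifts and turns the commanded pose from where the row before left it, along the tool's axes as they then stand; what a row does not reach is not made up. A row lasts 1/12 s, in which the tool goes at most 41.7 mm and 7.16 degrees, less where a joint would pass 70% of its speed; a pose out of reach is approached as far as the arm can. A call with a gripper value outside its range is refused whole. "hand" is the finger opening in mm, from 0 to 85.4, set as the call begins (left out, the last holds). The fingers move at their own pace and stop on an object; "newtons" is the grip in N (left out, the last holds). Time passes only in rows, so rows that do not move let the fingers close. It gives the time, the measured TCP pose, the force, the opening and the grip force at its end, in the units of the state.
- get_obs(): the state, without advancing time (a new reading comes with each control period).
- read_camera(name): name is "side" or "top" or "wrist"; returns the picture (420x560x3 uint8, blue, green, red); there is no depth.
- camera_model(name): a dict with "intrinsics" (3x3 intrinsics, pixels), "R" (3x3) and "t" (3): a world point X has camera coordinates R X + t. Camera axes: x right, y down, z forward; pixel columns grow to the right and rows downward; lengths in m; the calibration is good to about 2 mm. A picture is of the moment at which its call begins: read the wrist's pose just before it. camera_model takes no time and is no camera call; for the wrist camera it gives the pose at the moment of the call.
- close_job(): hands the job in; it is judged then, once.
The state is a dict: "clock": time; "joints": joint angles; "dq": joint speeds; "joint_torque": joint torques, N m; "position": TCP position; "eef_rot": TCP orientation; "contact_force": force on the tool from outside, world axes, zero at the start; "torque": the same for the moment, N m; "finger_gap": finger opening in m; "grasp_force": force on a finger pad.
Only numpy, scipy, OpenCV 4.12 (cv2) and the standard library are available. Lean on these libraries where they do the work, as an engineer would, in place of code of your own. Each camera call takes 0.05 s, during which the arm holds its last target. There are 200 camera calls.

## Working session

There is one attempt and no reset: what is moved stays moved. The work goes in short steps, Python scripts to look and compute and a tool call to move; the robot and the scene stay as the last step left them, time stands still between calls to the robot, and variables do not carry over. Pictures are saved under pics/ and viewed, at most 10 in all, crops included, and the job is handed in when it is done.

Besides the shell and the picture viewer there is one more tool, called after "Call:" by a JSON object that holds its "op" and its "data". servo_tool: Moves the arm, as the interface text tells. Its arguments: {"type":"object","properties":{"steps":{"type":"array"},"hand":{"type":"number"},"newtons":{"type":"number"}},"required":["steps"]}

```bash
mkdir -p pics
python3 - <<'E'
from plant import *
import cv2, numpy as np
a=read_camera("top");b=read_camera("side")
cv2.imwrite("pics/top.png",a);cv2.imwrite("pics/side.png",b)
for n in("top","side","wrist"):
    m=camera_model(n);print(n,np.round(m["intrinsics"],1).tolist(),np.round(m["R"],3).tolist(),np.round(m["t"],3).tolist())
o=get_obs();print(o["clock"],o["position"],np.round(o["eef_rot"],3).tolist(),o["contact_force"])
E
```

```text
top [[461.9, 0.0, 283.1], [0.0, 461.9, 207.5], [0.0, 0.0, 1.0]] [[0.011, -1.0, -0.018], [-0.996, -0.01, -0.088], [0.088, 0.019, -0.996]] [-0.011, 0.499, 1.216]
side [[507.0, 0.0, 263.6], [0.0, 507.0, 207.6], [0.0, 0.0, 1.0]] [[-0.998, -0.065, 0.005], [-0.038, 0.52, -0.853], [0.053, -0.852, -0.521]] [0.503, 0.091, 1.432]
wrist [[343.6, 0.0, 270.9], [0.0, 343.6, 206.6], [0.0, 0.0, 1.0]] [[0.336, -0.942, -0.003], [-0.907, -0.324, 0.267], [-0.253, -0.087, -0.964]] [-0.524, -0.035, 0.379]
0.1 [ 0.17624539 -0.49378457  0.19414845] [[0.942, 0.336, -0.001], [0.336, -0.942, 0.002], [0.0, -0.002, -1.0]] [-0.31177996  0.27643454 -0.53212003]
```

View pics/top.png

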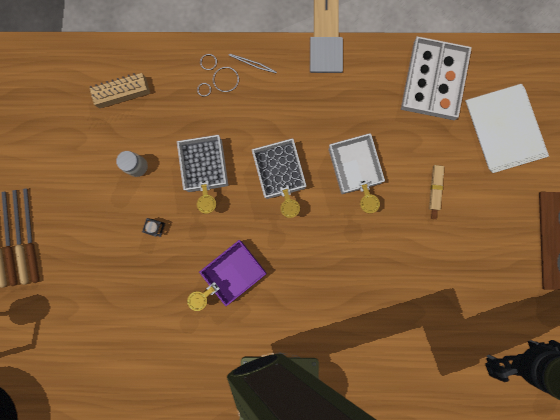

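View pics/side.png

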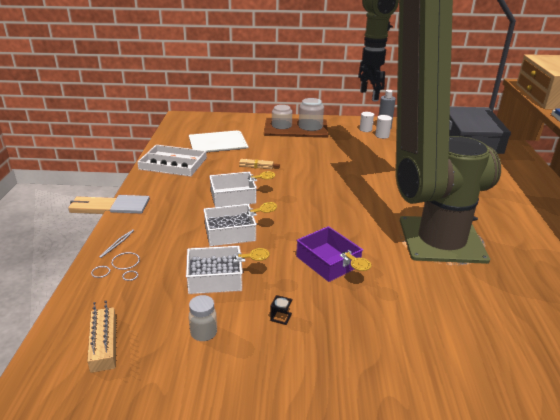

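The top view shows four bin-shaped things with tallies:
- Beads bin at (203,163).
- Jump-ring bin at (280,168).
- Empty white bin at (357,163), tally disc at (370,204).
- Purple look-alike at (233,272), which is excluded by colour.

The one meant is the white bin at (357,163), because no stock shows in it. I'll confirm that in an enlarged crop and measure it.

```bash
cat > h.py <<'E'
import cv2, numpy as np
from plant import *
def ray(n,p,m=None):
    m=m or camera_model(n);R,t=np.array(m["R"]),np.array(m["t"])
    d=R.T@np.linalg.solve(np.array(m["intrinsics"]),[p[0],p[1],1.]);return -R.T@t,d/np.linalg.norm(d)
def onz(n,p,z,m=None):
    c,d=ray(n,p,m);return c+d*(z-c[2])/d[2]
def tri(r1,r2):
    A=np.stack([r1[1],-r2[1]],1);s=np.linalg.lstsq(A,r2[0]-r1[0],rcond=None)[0]
    a=r1[0]+s[0]*r1[1];b=r2[0]+s[1]*r2[1];return (a+b)/2,np.linalg.norm(a-b)
def proj(n,X):
    m=camera_model(n);q=np.array(m["intrinsics"])@(np.array(m["R"])@X+np.array(m["t"]));return q[:2]/q[2]
E
python3 - <<'E'
from h import *
a=cv2.imread("pics/top.png");b=cv2.imread("pics/side.png")
def blob(im,box,lo,hi):
    x0,y0,x1,y1=box;h=cv2.cvtColor(im[y0:y1,x0:x1],cv2.COLOR_BGR2HSV);m=cv2.inRange(h,lo,hi)
    cs,_=cv2.findContours(m,cv2.RETR_EXTERNAL,cv2.CHAIN_APPROX_NONE);c=max(cs,key=cv2.contourArea)
    return c+[x0,y0]
w=blob(a,(322,125,395,200),(0,0,120),(180,60,255));r=cv2.minAreaRect(w);bx=cv2.boxPoints(r)
print("rim",r,[np.round(onz("top",p,.055),3).tolist() for p in bx])
print("centre",onz("top",r[0],.055))
lo,hi=(18,110,60),(34,255,255)
ca=blob(a,(350,180,390,220),lo,hi);cb=blob(b,(240,165,285,190),lo,hi)
for n,c in(("top",ca),("side",cb)):
    print(n,cv2.contourArea(c),cv2.boundingRect(c),cv2.fitEllipse(c),c[c[:,0,1].argmax(),0],c[c[:,0,0].argmax(),0])
A=cv2.resize(a[120:225,310:410],None,fx=4,fy=4,interpolation=2);B=cv2.resize(b[160:213,200:300],None,fx=4,fy=4,interpolation=2)
cv2.imwrite("pics/crop1.png",np.hstack([A,np.vstack([B,cv2.resize(b[50:103,340:440],None,fx=4,fy=4)])[:420]]))
E
```

```text
rim ((356.282958984375, 163.99058532714844), (53.158531188964844, 45.3289794921875), 74.05460357666016) [[0.664, -0.121, 0.055], [0.698, -0.235, 0.055], [0.562, -0.273, 0.055], [0.528, -0.159, 0.055]]
centre [ 0.61262299 -0.197079    0.055     ]
top 326.5 (360, 184, 20, 30) ((368.7132263183594, 200.67115783691406), (18.037994384765625, 28.219654083251953), 160.88186645507812) [370 213] [379 206]
side 89.5 (251, 171, 24, 8) ((265.2950744628906, 174.8684539794922), (6.5931291580200195, 22.993261337280273), 86.66543579101562) [262 178] [274 176]
```

View pics/crop1.png

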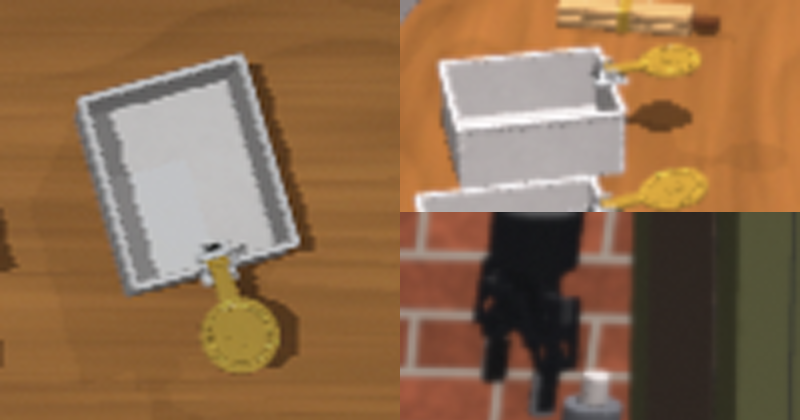

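The crop confirms it: the bin is white and empty, with a plain floor and its tally sticking out in front, ring face up. The clevis is at about (365,184) and the disc at about (370,204) in the top view. Next I'll head towards the bin, staying high, with the fingers shut.

Call:
{"op": "servo_tool", "data": {"steps": [{"offset": [36, -11, -14], "turn": 0}, {"offset": [36, -11, -14], "turn": 0}, {"offset": [36, -11, -14], "turn": 0}, {"offset": [36, -11, -14], "turn": 0}, {"offset": [36, -11, -14], "turn": 0}], "hand": 0}}

```text
clock: 0.52
position: [0.3283, -0.3807, 0.2652]
eef_rot: [[0.942, 0.335, -0.001], [0.335, -0.942, 0.001], [-0.0, -0.001, -1.0]]
contact_force: [1.1, -0.9, -0.1]
finger_gap: 0.0257
grasp_force: 0.0
```

Call:
{"op": "servo_tool", "data": {"steps": [{"offset": [36, -11, -10], "turn": 0}, {"offset": [36, -11, -10], "turn": 0}, {"offset": [36, -11, -10], "turn": 0}, {"offset": [36, -11, -10], "turn": 0}, {"offset": [36, -11, -10], "turn": 0}]}}

```text
clock: 0.93
position: [0.4795, -0.2683, 0.315]
eef_rot: [[0.942, 0.336, -0.001], [0.336, -0.942, 0.0], [-0.001, -0.0, -1.0]]
contact_force: [0.1, -0.3, -0.2]
finger_gap: -0.0
grasp_force: 0.0
```

Run:
```python
from h import *
print(tri(ray("top",(370.2,203.7)),ray("side",(267,175))), [onz("top",(370.2,203.7),z) for z in(.063,.07)], onz("top",(365,185),.066))
o=get_obs();print(o["position"],np.round(o["eef_rot"],3).tolist(),o["joints"])
```

```text
(array([ 0.50820687, -0.2312096 ,  0.06496003]), np.float64(0.00163944498815847)) [array([ 0.50757579, -0.2315319 ,  0.063     ]), array([ 0.50688801, -0.23034316,  0.07      ])] [ 0.5557503  -0.21787598  0.066     ]
[ 0.47953051 -0.26827934  0.31504449] [[0.942, 0.336, -0.001], [0.336, -0.942, 0.0], [-0.001, -0.0, -1.0]] [-5.10003824e-01  2.86698679e-01  2.09082784e-01  1.49391451e+00
 -1.15862922e-04  2.28867067e+00]
```

Call:
{"op": "servo_tool", "data": {"steps": [{"offset": [26, 30, 0], "turn": 0}, {"offset": [26, 30, 0], "turn": 0}, {"offset": [26, 30, 0], "turn": 0}, {"offset": [26, 30, 0], "turn": 0}, {"offset": [26, 30, 0], "turn": 0}]}}

```text
clock: 1.35
position: [0.6428, -0.3622, 0.3142]
eef_rot: [[0.942, 0.337, -0.001], [0.337, -0.942, 0.0], [-0.001, -0.001, -1.0]]
contact_force: [1.1, -0.4, 0.7]
finger_gap: -0.0002
grasp_force: 0.0
```

Call:
{"op": "servo_tool", "data": {"steps": [{"offset": [26, 30, 0], "turn": 0}, {"offset": [26, 30, 0], "turn": 0}, {"offset": [26, 30, 0], "turn": 0}, {"offset": [26, 30, 0], "turn": 0}, {"offset": [26, 30, 0], "turn": 0}]}}

```text
clock: 1.77
position: [0.6309, -0.3559, 0.3137]
eef_rot: [[0.939, 0.333, -0.081], [0.337, -0.94, 0.045], [-0.061, -0.07, -0.996]]
contact_force: [-0.4, 0.4, 0.3]
finger_gap: 0.0001
grasp_force: 0.0
```

Run:
```python
from h import *
o=get_obs();print(o["clock"],o["position"],np.round(o["eef_rot"],3).tolist(),o["joints"])
```

```text
1.7667 [ 0.63091391 -0.35592232  0.31374858] [[0.939, 0.333, -0.081], [0.337, -0.94, 0.045], [-0.061, -0.07, -0.996]] [-5.13620257e-01  9.10644719e-01  1.36359101e+00  2.11631130e+00
 -2.51751526e-05  2.28517844e+00]
```

Call:
{"op": "servo_tool", "data": {"steps": [{"offset": [-20, -22, 0], "turn": 0}, {"offset": [-20, -22, 0], "turn": 0}]}}

```text
clock: 1.93
position: [0.6065, -0.3431, 0.3166]
eef_rot: [[0.939, 0.333, -0.081], [0.338, -0.94, 0.046], [-0.061, -0.07, -0.996]]
contact_force: [1.9, -0.2, 1.5]
finger_gap: 0.0002
grasp_force: 0.0
```

Call:
{"op": "servo_tool", "data": {"steps": [{"offset": [0, 0, -38], "turn": 0}, {"offset": [0, 0, -38], "turn": 0}, {"offset": [0, 0, -38], "turn": 0}, {"offset": [0, 0, -38], "turn": 0}, {"offset": [0, 0, -38], "turn": 0}]}}

```text
clock: 2.35
position: [0.6113, -0.3458, 0.4196]
eef_rot: [[0.941, 0.335, 0.048], [0.337, -0.941, -0.027], [0.036, 0.042, -0.998]]
contact_force: [0.7, 0.4, 0.1]
finger_gap: -0.0004
grasp_force: 0.0
```

Call:
{"op": "servo_tool", "data": {"steps": [{"offset": [0, 0, -38], "turn": 0}, {"offset": [0, 0, -38], "turn": 0}, {"offset": [0, 0, -38], "turn": 0}, {"offset": [0, 0, -38], "turn": 0}, {"offset": [0, 0, -38], "turn": 0}]}}

```text
clock: 2.77
position: [0.5787, -0.3274, 0.5214]
eef_rot: [[0.93, 0.322, 0.176], [0.343, -0.934, -0.1], [0.133, 0.153, -0.979]]
contact_force: [1.2, 0.4, -0.9]
finger_gap: 0.0
grasp_force: 0.0
```

Run:
```python
from h import *
o=get_obs();print(o["clock"],o["position"],np.round(o["eef_rot"],3).tolist(),o["joints"])
```

```text
2.7667 [ 0.57871581 -0.32740569  0.52137472] [[0.93, 0.322, 0.176], [0.343, -0.934, -0.1], [0.133, 0.153, -0.979]] [-5.14782712e-01  6.14316778e-01  1.36445953e+00  2.11667272e+00
 -1.27687138e-04  2.28408873e+00]
```

Call:
{"op": "servo_tool", "data": {"steps": [{"offset": [16, -36, -3], "turn": 0}, {"offset": [16, -36, -3], "turn": 0}, {"offset": [16, -36, -3], "turn": 0}, {"offset": [16, -36, -3], "turn": 0}, {"offset": [16, -36, -3], "turn": 0}]}}

```text
clock: 3.18
position: [0.5921, -0.1391, 0.5197]
eef_rot: [[0.93, 0.322, 0.176], [0.342, -0.935, -0.099], [0.132, 0.152, -0.979]]
contact_force: [0.2, -1.0, -0.2]
finger_gap: 0.0001
grasp_force: 0.0
```

Call:
{"op": "servo_tool", "data": {"steps": [{"offset": [16, -36, -3], "turn": 0}, {"offset": [16, -36, -3], "turn": 0}, {"offset": [16, -36, -3], "turn": 0}, {"offset": [16, -36, -3], "turn": 0}, {"offset": [16, -36, -3], "turn": 0}]}}

```text
clock: 3.6
position: [0.6061, 0.0579, 0.5177]
eef_rot: [[0.93, 0.322, 0.176], [0.343, -0.934, -0.098], [0.133, 0.151, -0.98]]
contact_force: [0.8, -0.1, -0.4]
finger_gap: -0.0001
grasp_force: 0.0
```

Call:
{"op": "servo_tool", "data": {"steps": [{"offset": [16, -36, -3], "turn": 0}, {"offset": [16, -36, -3], "turn": 0}, {"offset": [16, -36, -3], "turn": 0}, {"offset": [16, -36, -3], "turn": 0}, {"offset": [16, -36, -3], "turn": 0}]}}

```text
clock: 4.02
position: [0.6246, 0.2229, 0.5013]
eef_rot: [[0.905, 0.382, 0.188], [0.399, -0.915, -0.063], [0.148, 0.132, -0.98]]
contact_force: [0.1, -0.4, 0.2]
finger_gap: 0.0
grasp_force: 0.0
```

```bash
cat > st.py <<'E'
from h import *
o=get_obs();R=np.array(o["eef_rot"]);print(round(o["clock"],2),np.round(o["position"],4),"tilt deg",np.degrees(np.arccos(-R[2,2])).round(1),"az",np.arctan2(R[1,2],R[0,2]).round(2),np.round(o["joints"],2),np.round(o["contact_force"],1))
print(np.round(R,3).tolist())
E
python3 st.py
```

```text
4.02 [0.6246 0.2229 0.5013] tilt deg 11.4 az -0.32 [ 0.41  0.63  1.32  2.12 -0.13  3.14] [ 0.1 -0.4  0.2]
[[0.905, 0.382, 0.188], [0.399, -0.915, -0.063], [0.148, 0.132, -0.98]]
```

Call:
{"op": "servo_tool", "data": {"steps": [{"offset": [0, 0, -34], "turn": -7}, {"offset": [0, 0, -34], "turn": -7}, {"offset": [0, 0, -34], "turn": -7}, {"offset": [0, 0, -34], "turn": -7}, {"offset": [0, 0, -34], "turn": -7}]}}

```text
clock: 4.43
position: [0.5486, 0.2074, 0.5852]
eef_rot: [[0.503, 0.82, 0.272], [0.857, -0.515, -0.032], [0.114, 0.249, -0.962]]
contact_force: [-0.2, -0.3, 0.2]
finger_gap: -0.0001
grasp_force: 0.0
```

Call:
{"op": "servo_tool", "data": {"steps": [{"offset": [0, 0, -40], "turn": -7}, {"offset": [0, 0, -40], "turn": -7}, {"offset": [0, 0, -40], "turn": -7}, {"offset": [0, 0, -40], "turn": -7}, {"offset": [0, 0, -40], "turn": -7}]}}

```text
clock: 4.85
position: [0.4606, 0.1879, 0.6619]
eef_rot: [[-0.071, 0.925, 0.374], [0.997, 0.07, 0.014], [-0.013, 0.374, -0.927]]
contact_force: [0.1, 0.0, -0.0]
finger_gap: 0.0001
grasp_force: 0.0
```

```bash
python3 st.py
```

```text
4.85 [0.4606 0.1879 0.6619] tilt deg 22.0 az 0.04 [ 0.51  0.25  1.14  2.12 -0.17  1.98] [ 0.1  0.  -0. ]
[[-0.071, 0.925, 0.374], [0.997, 0.07, 0.014], [-0.013, 0.374, -0.927]]
```

Call:
{"op": "servo_tool", "data": {"steps": [{"offset": [6, 30, -26], "turn": 0}, {"offset": [6, 30, -26], "turn": 0}, {"offset": [6, 30, -26], "turn": 0}, {"offset": [6, 30, -26], "turn": 0}, {"offset": [6, 30, -26], "turn": 0}]}}

```text
clock: 5.27
position: [0.5126, 0.1983, 0.7028]
eef_rot: [[-0.084, 0.868, 0.49], [0.996, 0.059, 0.065], [0.028, 0.494, -0.869]]
contact_force: [0.3, 0.0, 0.0]
finger_gap: 0.0
grasp_force: 0.0
```

Call:
{"op": "servo_tool", "data": {"steps": [{"offset": [6, 30, -26], "turn": 0}, {"offset": [6, 30, -26], "turn": 0}, {"offset": [6, 30, -26], "turn": 0}, {"offset": [6, 30, -26], "turn": 0}, {"offset": [6, 30, -26], "turn": 0}]}}

```text
clock: 5.68
position: [0.484, 0.1916, 0.739]
eef_rot: [[-0.086, 0.829, 0.553], [0.996, 0.054, 0.074], [0.032, 0.557, -0.83]]
contact_force: [0.2, -0.3, -0.0]
finger_gap: 0.0003
grasp_force: 0.0
```

```bash
python3 st.py
```

```text
5.68 [0.484  0.1916 0.739 ] tilt deg 33.9 az 0.13 [ 0.52  0.26  1.36  2.12 -0.21  1.96] [ 0.2 -0.3 -0. ]
[[-0.086, 0.829, 0.553], [0.996, 0.054, 0.074], [0.032, 0.557, -0.83]]
```

Call:
{"op": "servo_tool", "data": {"steps": [{"offset": [0, 0, -41], "turn": 0}, {"offset": [0, 0, -41], "turn": 0}, {"offset": [0, 0, -41], "turn": 0}, {"offset": [0, 0, -41], "turn": 0}, {"offset": [0, 0, -41], "turn": 0}]}}

```text
clock: 6.1
position: [0.4047, 0.16, 0.8133]
eef_rot: [[-0.128, 0.742, 0.658], [0.988, 0.038, 0.149], [0.085, 0.67, -0.738]]
contact_force: [-0.6, -0.0, 0.9]
finger_gap: -0.0005
grasp_force: 0.0
```

Call:
{"op": "servo_tool", "data": {"steps": [{"offset": [0, 20, -36], "turn": 0}, {"offset": [0, 20, -36], "turn": 0}, {"offset": [0, 20, -36], "turn": 0}, {"offset": [0, 20, -36], "turn": 0}, {"offset": [0, 20, -36], "turn": 0}]}}

```text
clock: 6.52
position: [0.3455, 0.1198, 0.8604]
eef_rot: [[-0.148, 0.663, 0.734], [0.983, 0.02, 0.181], [0.106, 0.749, -0.655]]
contact_force: [-1.0, -1.1, -0.8]
finger_gap: -0.0001
grasp_force: 0.0
```

```bash
python3 st.py
```

```text
6.52 [0.3455 0.1198 0.8604] tilt deg 49.1 az 0.24 [ 0.58 -0.01  1.36  2.12 -0.26  1.94] [-1.  -1.1 -0.8]
[[-0.148, 0.663, 0.734], [0.983, 0.02, 0.181], [0.106, 0.749, -0.655]]
```

Call:
{"op": "servo_tool", "data": {"steps": [{"offset": [0, 20, -36], "turn": 0}, {"offset": [0, 20, -36], "turn": 0}, {"offset": [0, 20, -36], "turn": 0}, {"offset": [0, 20, -36], "turn": 0}, {"offset": [0, 20, -36], "turn": 0}]}}

```text
clock: 6.93
position: [0.2801, 0.0733, 0.8981]
eef_rot: [[-0.173, 0.579, 0.797], [0.977, -0.002, 0.213], [0.125, 0.816, -0.565]]
contact_force: [-0.3, 0.4, 0.7]
finger_gap: 0.0002
grasp_force: 0.0
```

```bash
cat >> st.py <<'E'
import sys
if len(sys.argv)>3:
    d=np.array([float(v) for v in sys.argv[1:4]])-o["position"]; print("tool mm",np.round(1000*R.T@d,1))
E
python3 st.py .41 -.26 .2
```

```text
6.93 [0.2801 0.0733 0.8981] tilt deg 55.6 az 0.26 [ 0.57 -0.13  1.36  2.12 -0.25  1.9 ] [-0.3  0.4  0.7]
[[-0.173, 0.579, 0.797], [0.977, -0.002, 0.213], [0.125, 0.816, -0.565]]
tool mm [-435.2 -493.6  426.9]
```

Call:
{"op": "servo_tool", "data": {"steps": [{"offset": [-22, -25, 21], "turn": 0}, {"offset": [-22, -25, 21], "turn": 0}, {"offset": [-22, -25, 21], "turn": 0}, {"offset": [-22, -25, 21], "turn": 0}, {"offset": [-22, -25, 21], "turn": 0}]}}

```text
clock: 7.35
position: [0.2649, 0.0318, 0.7934]
eef_rot: [[-0.144, 0.622, 0.77], [0.981, -0.015, 0.196], [0.133, 0.783, -0.607]]
contact_force: [-1.5, -0.6, 2.4]
finger_gap: -0.0
grasp_force: 0.0
```

Call:
{"op": "servo_tool", "data": {"steps": [{"offset": [-22, -25, 21], "turn": 0}, {"offset": [-22, -25, 21], "turn": 0}, {"offset": [-22, -25, 21], "turn": 0}, {"offset": [-22, -25, 21], "turn": 0}, {"offset": [-22, -25, 21], "turn": 0}]}}

```text
clock: 7.77
position: [0.2807, -0.0543, 0.6145]
eef_rot: [[-0.147, 0.621, 0.77], [0.981, -0.011, 0.196], [0.131, 0.783, -0.608]]
contact_force: [0.3, -1.0, 0.5]
finger_gap: -0.0
grasp_force: 0.0
```

```bash
python3 st.py .41 -.26 .2
```

```text
7.77 [ 0.2807 -0.0543  0.6145] tilt deg 52.6 az 0.25 [ 1.62 -0.75  0.03  2.1  -0.89  2.98] [ 0.3 -1.   0.5]
[[-0.147, 0.621, 0.77], [0.981, -0.011, 0.196], [0.131, 0.783, -0.608]]
tool mm [-274.8 -242.   311.1]
```

Call:
{"op": "servo_tool", "data": {"steps": [{"offset": [-7, 17, 36], "turn": 0}, {"offset": [-7, 17, 36], "turn": 0}, {"offset": [-7, 17, 36], "turn": 0}, {"offset": [-7, 17, 36], "turn": 0}, {"offset": [-7, 17, 36], "turn": 0}]}}

```text
clock: 8.18
position: [0.3165, -0.0553, 0.5782]
eef_rot: [[-0.191, 0.552, 0.811], [0.973, -0.004, 0.232], [0.131, 0.834, -0.537]]
contact_force: [1.0, -0.6, -0.5]
finger_gap: 0.0001
grasp_force: 0.0
```

```bash
python3 st.py .41 -.26 .2
```

```text
8.18 [ 0.3165 -0.0553  0.5782] tilt deg 57.5 az 0.28 [ 1.76 -0.83 -0.15  2.12 -1.    3.14] [ 1.  -0.6 -0.5]
[[-0.191, 0.552, 0.811], [0.973, -0.004, 0.232], [0.131, 0.834, -0.537]]
tool mm [-266.5 -262.9  231.4]
```

```bash
python3 st.py .37 .14 .78
```

```text
8.18 [ 0.3165 -0.0553  0.5782] tilt deg 57.5 az 0.28 [ 1.76 -0.83 -0.15  2.12 -1.    3.14] [ 1.  -0.6 -0.5]
[[-0.191, 0.552, 0.811], [0.973, -0.004, 0.232], [0.131, 0.834, -0.537]]
tool mm [206.2 197.1 -19.7]
```

Call:
{"op": "servo_tool", "data": {"steps": [{"offset": [26, 25, -2], "turn": 0}, {"offset": [26, 25, -2], "turn": 0}, {"offset": [26, 25, -2], "turn": 0}, {"offset": [26, 25, -2], "turn": 0}, {"offset": [26, 25, -2], "turn": 0}]}}

```text
clock: 8.6
position: [0.299, 0.068, 0.6961]
eef_rot: [[-0.194, 0.527, 0.828], [0.97, -0.024, 0.242], [0.147, 0.85, -0.506]]
contact_force: [0.4, -0.5, 0.3]
finger_gap: -0.0002
grasp_force: 0.0
```

Call:
{"op": "servo_tool", "data": {"steps": [{"offset": [26, 25, -2], "turn": 0}, {"offset": [26, 25, -2], "turn": 0}, {"offset": [26, 25, -2], "turn": 0}]}}

```text
clock: 8.85
position: [0.2941, 0.1047, 0.7236]
eef_rot: [[-0.182, 0.552, 0.814], [0.973, -0.019, 0.231], [0.143, 0.833, -0.534]]
contact_force: [-0.8, -0.2, -2.1]
finger_gap: 0.0002
grasp_force: 0.0
```

```bash
python3 st.py .5 .14 .7
```

```text
8.85 [0.2941 0.1047 0.7236] tilt deg 57.7 az 0.28 [ 1.4  -0.53  0.22  1.72 -0.87  2.58] [-0.8 -0.2 -2.1]
[[-0.182, 0.552, 0.814], [0.973, -0.019, 0.231], [0.143, 0.833, -0.534]]
tool mm [ -6.5  93.4 188.2]
```

Call:
{"op": "servo_tool", "data": {"steps": [{"offset": [0, 15, 32], "turn": 0}, {"offset": [0, 15, 32], "turn": 0}, {"offset": [0, 15, 32], "turn": 0}, {"offset": [0, 15, 32], "turn": 0}, {"offset": [0, 15, 32], "turn": 0}]}}

```text
clock: 9.27
position: [0.3347, 0.1165, 0.6822]
eef_rot: [[-0.135, 0.627, 0.768], [0.98, -0.031, 0.198], [0.147, 0.779, -0.61]]
contact_force: [-0.8, 2.3, 0.6]
finger_gap: 0.0003
grasp_force: 0.0
```

```bash
python3 st.py .52 -.2 .4
```

```text
9.27 [0.3347 0.1165 0.6822] tilt deg 52.4 az 0.25 [ 0.65 -0.55  0.08  1.32 -0.31  2.01] [-0.8  2.3  0.6]
[[-0.135, 0.627, 0.768], [0.98, -0.031, 0.198], [0.147, 0.779, -0.61]]
tool mm [-376.7  -93.9  251.8]
```

Call:
{"op": "servo_tool", "data": {"steps": [{"offset": [-12, 7, 38], "turn": 0}, {"offset": [-12, 7, 38], "turn": 0}, {"offset": [-12, 7, 38], "turn": 0}, {"offset": [-12, 7, 38], "turn": 0}]}}

```text
clock: 9.6
position: [0.4593, 0.1008, 0.6102]
eef_rot: [[-0.13, 0.63, 0.766], [0.981, -0.031, 0.192], [0.145, 0.776, -0.614]]
contact_force: [0.0, 1.9, -0.1]
finger_gap: -0.0003
grasp_force: 0.0
```

```bash
python3 st.py .45 -.22 .3
```

```text
9.6 [0.4593 0.1008 0.6102] tilt deg 52.1 az 0.25 [ 0.17 -0.46 -0.15  0.98  0.06  1.71] [ 0.   1.9 -0.1]
[[-0.13, 0.63, 0.766], [0.981, -0.031, 0.192], [0.145, 0.776, -0.614]]
tool mm [-358.5 -236.4  121.7]
```

Call:
{"op": "servo_tool", "data": {"steps": [{"offset": [-30, -20, 10], "turn": 0}, {"offset": [-30, -20, 10], "turn": 0}, {"offset": [-30, -20, 10], "turn": 0}, {"offset": [-30, -20, 10], "turn": 0}, {"offset": [-30, -20, 10], "turn": 0}]}}

```text
clock: 10.02
position: [0.4521, -0.033, 0.479]
eef_rot: [[-0.132, 0.631, 0.764], [0.981, -0.028, 0.193], [0.143, 0.775, -0.615]]
contact_force: [0.3, -0.5, -0.8]
finger_gap: -0.0003
grasp_force: 0.0
```

Call:
{"op": "servo_tool", "data": {"steps": [{"offset": [-30, -20, 10], "turn": 0}, {"offset": [-30, -20, 10], "turn": 0}, {"offset": [-30, -20, 10], "turn": 0}, {"offset": [-30, -20, 10], "turn": 0}, {"offset": [-30, -20, 10], "turn": 0}]}}

```text
clock: 10.43
position: [0.4468, -0.168, 0.3486]
eef_rot: [[-0.131, 0.632, 0.763], [0.981, -0.028, 0.192], [0.143, 0.774, -0.617]]
contact_force: [0.5, -0.7, 0.0]
finger_gap: -0.0001
grasp_force: 0.0
```

```bash
python3 st.py .41 -.257 .12
```

```text
10.43 [ 0.4468 -0.168   0.3486] tilt deg 51.9 az 0.25 [-0.94 -0.25 -0.64  0.73  0.82  0.77] [ 0.5 -0.7  0. ]
[[-0.131, 0.632, 0.763], [0.981, -0.028, 0.192], [0.143, 0.774, -0.617]]
tool mm [-115.1 -197.7   95.9]
```

Call:
{"op": "servo_tool", "data": {"steps": [{"offset": [-16, -28, 14], "turn": 0}, {"offset": [-16, -28, 14], "turn": 0}, {"offset": [-16, -28, 14], "turn": 0}, {"offset": [-16, -28, 14], "turn": 0}, {"offset": [-16, -28, 14], "turn": 0}]}}

```text
clock: 10.85
position: [0.4223, -0.2281, 0.185]
eef_rot: [[-0.132, 0.633, 0.763], [0.981, -0.027, 0.192], [0.142, 0.774, -0.617]]
contact_force: [0.5, 0.2, -0.3]
finger_gap: -0.0001
grasp_force: 0.0
```

```bash
python3 - <<'E'
from h import *
w=read_camera("wrist");cv2.imwrite("pics/w1.png",w)
E
python3 st.py .42 -.256 .10
```

```text
10.9 [ 0.4199 -0.2274  0.1781] tilt deg 51.5 az 0.25 [-1.1   0.03 -0.88  0.4   0.87  0.53] [-0.1 -0.4 -4.5]
[[-0.128, 0.64, 0.758], [0.98, -0.034, 0.195], [0.151, 0.768, -0.623]]
tool mm [-39.8 -58.9  43.2]
```

View pics/w1.png

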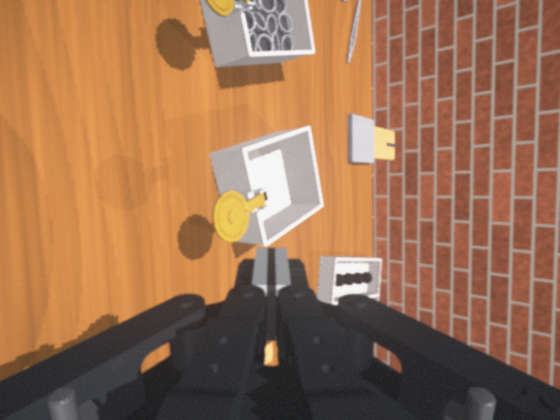

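The wrist view shows the empty bin with its tally: disc centre at (231,216), clevis at (262,197). The fingertip is at (270,250), above and in front of it. I'll refine the disc and pivot position from this.

```bash
python3 - <<'E'
from h import *
p=ray("wrist",(231,216));print(onz("wrist",(231,216),.066),tri(p,ray("top",(370.2,203.7))),tri(p,ray("side",(267,175))))
print(onz("wrist",(264,197),.066), onz("top",(365,185),.066))
print("tip px",proj("wrist",get_obs()["position"]))
E
python3 st.py .425 -.254 .044
```

```text
[ 0.4952967  -0.22732985  0.066     ] (array([ 0.50848653, -0.23121639,  0.05244341]), np.float64(0.004160977564840209)) (array([ 0.50576609, -0.22988975,  0.06163472]), np.float64(0.009770253124202582))
[ 0.54299299 -0.21235149  0.066     ] [ 0.5557503  -0.21787598  0.066     ]
tip px [271.81037489 237.34739631]
10.9 [ 0.4199 -0.2274  0.1781] tilt deg 51.5 az 0.25 [-1.1   0.03 -0.88  0.4   0.87  0.53] [-0.1 -0.4 -4.5]
[[-0.128, 0.64, 0.758], [0.98, -0.034, 0.195], [0.151, 0.768, -0.623]]
tool mm [-46.9 -98.8  82.2]
```

Call:
{"op": "servo_tool", "data": {"steps": [{"offset": [-9, -20, 20], "turn": 0}, {"offset": [-9, -20, 20], "turn": 0}, {"offset": [-9, -20, 20], "turn": 0}, {"offset": [-9, -20, 20], "turn": 0}, {"offset": [-9, -20, 20], "turn": 0}]}}

```text
clock: 11.32
position: [0.4424, -0.2498, 0.0402]
eef_rot: [[-0.133, 0.633, 0.763], [0.981, -0.026, 0.193], [0.142, 0.774, -0.617]]
contact_force: [0.7, 0.3, 0.0]
finger_gap: -0.0002
grasp_force: 0.0
```

```bash
python3 - <<'E'
from h import *
w=read_camera("wrist");s=read_camera("side")
cv2.imwrite("pics/w2.png",np.hstack([cv2.resize(w[150:350,130:370],(480,400)),cv2.resize(s[140:240,200:280],(320,400),interpolation=2)]))
E
python3 st.py .468 -.241 .032
```

```text
11.42 [ 0.441  -0.2473  0.0366] tilt deg 51.7 az 0.26 [-1.08  0.38 -1.04 -0.14  0.87  0.56] [0.3 0.3 0.3]
[[-0.132, 0.637, 0.76], [0.98, -0.033, 0.198], [0.152, 0.77, -0.62]]
tool mm [ 1.9 13.5 24.6]
```

View pics/w2.png

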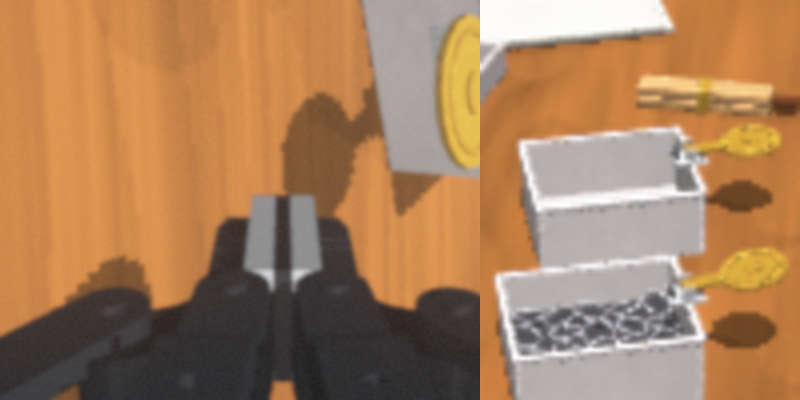

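Call:
{"op": "servo_tool", "data": {"steps": [{"offset": [0, 7, 14], "turn": 0}, {"offset": [0, 7, 14], "turn": 0}, {"offset": [0, 0, 0], "turn": 0}]}}

```text
clock: 11.67
position: [0.4741, -0.2437, 0.0362]
eef_rot: [[-0.136, 0.631, 0.764], [0.981, -0.024, 0.195], [0.141, 0.775, -0.615]]
contact_force: [0.6, 0.3, -0.5]
finger_gap: 0.0002
grasp_force: 0.0
```

```bash
python3 - <<'E'
from h import *
w=read_camera("wrist");cv2.imwrite("pics/w3.png",w)
print(proj("wrist",np.array([.505,-.230,.064])),proj("wrist",np.array([.553,-.217,.063])))
E
python3 st.py .472 -.241 .06
```

```text
[344.36426349 210.56991287] [375.88804698 185.63953674]
11.72 [ 0.4731 -0.2432  0.036 ] tilt deg 52.0 az 0.25 [-1.    0.39 -1.05 -0.25  0.84  0.68] [0.3 1.3 0. ]
[[-0.136, 0.632, 0.763], [0.98, -0.025, 0.195], [0.142, 0.775, -0.616]]
tool mm [  5.8  17.9 -15.2]
```

View pics/w3.png

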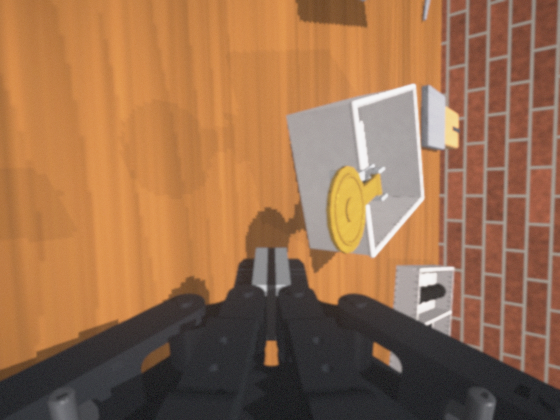

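The disc is at (348,210) in the wrist view, against a predicted (344,211), so the fingertip is lined up just in front of and below the free end. I'll slip under it and lift gently.

Call:
{"op": "servo_tool", "data": {"steps": [{"offset": [1, 3, 4], "turn": 0}, {"offset": [1, 3, 4], "turn": 0}, {"offset": [0, 2, 3], "turn": 0}, {"offset": [0, 0, 0], "turn": 0}]}}

```text
clock: 12.05
position: [0.4857, -0.239, 0.0345]
eef_rot: [[-0.134, 0.633, 0.763], [0.98, -0.027, 0.195], [0.144, 0.774, -0.617]]
contact_force: [-0.2, 0.2, -0.9]
finger_gap: 0.0001
grasp_force: 0.0
```

Call:
{"op": "servo_tool", "data": {"steps": [{"offset": [1, 4, -2.5], "turn": 0}, {"offset": [1, 4, -2.5], "turn": 0}, {"offset": [1, 5, -3], "turn": 0}, {"offset": [1, 5, -3], "turn": 0}, {"offset": [0, 5, -3], "turn": 0}]}}

```text
clock: 12.47
position: [0.4885, -0.2381, 0.0614]
eef_rot: [[-0.134, 0.633, 0.762], [0.98, -0.028, 0.196], [0.145, 0.773, -0.617]]
contact_force: [0.2, -0.6, -0.4]
finger_gap: 0.0001
grasp_force: 0.0
```

Call:
{"op": "servo_tool", "data": {"steps": [{"offset": [1, 5.5, -2], "turn": 0}, {"offset": [1, 5.5, -2], "turn": 0}, {"offset": [1, 5.5, -2], "turn": 0}, {"offset": [1, 5.5, -2], "turn": 0}, {"offset": [1, 5.5, -2], "turn": 0}]}}

```text
clock: 12.88
position: [0.4978, -0.2359, 0.0895]
eef_rot: [[-0.134, 0.633, 0.762], [0.98, -0.028, 0.196], [0.145, 0.773, -0.617]]
contact_force: [-0.1, 0.4, 0.9]
finger_gap: 0.0
grasp_force: 0.0
```

```bash
python3 - <<'E'
from h import *
w=read_camera("wrist");s=read_camera("side")
cv2.imwrite("pics/w4.png",np.hstack([cv2.resize(w[100:300,200:440],(480,400)),cv2.resize(s[140:240,200:280],(320,400),interpolation=2)]))
E
python3 st.py
```

```text
12.98 [ 0.4984 -0.2364  0.0901] tilt deg 51.9 az 0.25 [-0.93  0.26 -0.98 -0.13  0.82  0.77] [-0.2 -0.1 -0.1]
[[-0.135, 0.632, 0.763], [0.98, -0.026, 0.195], [0.143, 0.774, -0.616]]
```

View pics/w4.png

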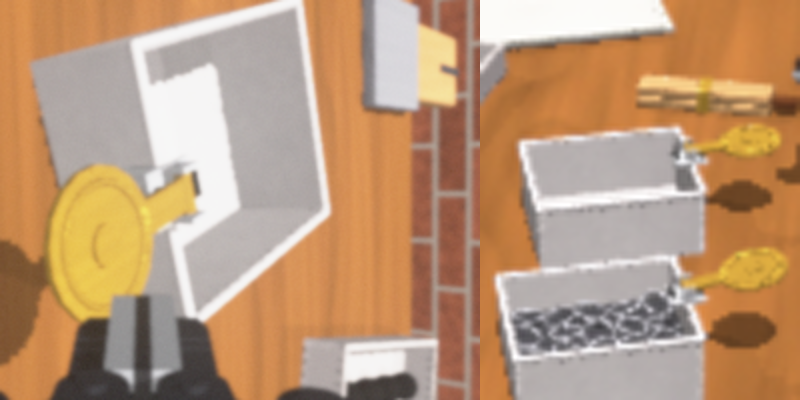

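Run:
```python
from h import *
o=get_obs();print("tcp side",proj("side",o["position"]),"top",proj("top",o["position"]),"wrist",proj("wrist",o["position"]))
m=camera_model("wrist");R=np.array(m["R"]);print("cam",-R.T@np.array(m["t"]),R.round(2).tolist())
print("disc side",proj("side",np.array([.505,-.230,.064])))
a=read_camera("top");s=read_camera("side")
cv2.imwrite("pics/w5.png",np.hstack([cv2.resize(a[140:240,310:410],(400,400),interpolation=2),cv2.resize(s[120:220,230:330],(400,400),interpolation=2)]))
```

```text
tcp side [270.50279669 167.36811633] top [373.99599014 206.31766577] wrist [271.77587421 237.34426991]
cam [ 0.35245778 -0.20540401  0.20992089] [[0.63, -0.03, 0.77], [-0.07, -1.0, 0.03], [0.77, -0.07, -0.63]]
disc side [268.23056356 175.5069228 ]
```

View pics/w5.png

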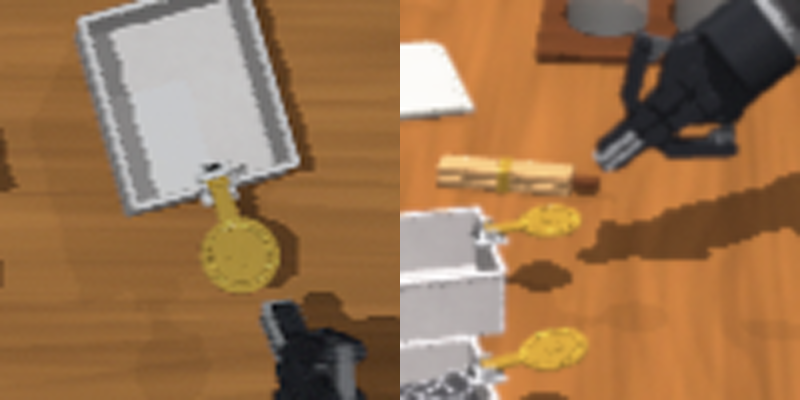

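```bash
python3 - <<'E'
from h import *
o=get_obs();R=np.array(o["eef_rot"])
x,e=tri(ray("top",(378.5,215.5)),ray("side",(280.5,159)));print(x,e,o["position"],"in tool mm",1000*R.T@(x-o["position"]))
print(tri(ray("wrist",(271,248)),ray("side",(280.5,159))), tri(ray("wrist",(271,248)),ray("top",(378.5,215.5))))
E
python3 st.py
```

```text
[ 0.47028796 -0.24228261  0.11807851] 0.005850864444300081 [ 0.4977498  -0.23602953  0.0890122 ] in tool mm [  1.76320312   5.25688909 -40.09189951]
(array([ 0.46552566, -0.23458892,  0.11869255]), np.float64(0.006191130473725516)) (array([ 0.47431243, -0.24017659,  0.10802439]), np.float64(0.008029760729488756))
13.08 [ 0.4977 -0.236   0.089 ] tilt deg 51.9 az 0.25 [-0.93  0.27 -0.98 -0.13  0.82  0.77] [0.1 0.3 0.5]
[[-0.134, 0.633, 0.762], [0.98, -0.028, 0.195], [0.145, 0.773, -0.617]]
```

The tally has not moved. From the top view (379,215) and side view (280,159), the real fingertip sits about 33 mm behind the reported TCP, so it passed over and in front of the disc. I'll back out, drop down and come in again with that correction.

Call:
{"op": "servo_tool", "data": {"steps": [{"offset": [-1, -6, -8], "turn": 0}, {"offset": [-1, -6, -8], "turn": 0}, {"offset": [-3, -18, 14], "turn": 0}, {"offset": [-3, -18, 14], "turn": 0}, {"offset": [-3, -18, 14], "turn": 0}]}}

```text
clock: 13.5
position: [0.4772, -0.2406, 0.0197]
eef_rot: [[-0.133, 0.633, 0.763], [0.981, -0.027, 0.194], [0.144, 0.774, -0.617]]
contact_force: [-0.3, -1.1, -0.7]
finger_gap: 0.0
grasp_force: 0.0
```

Call:
{"op": "servo_tool", "data": {"steps": [{"offset": [0, 0, 0], "turn": 0}, {"offset": [1, 6, 8], "turn": 0}, {"offset": [1, 6, 8], "turn": 0}, {"offset": [1, 7, 9], "turn": 0}, {"offset": [0, 0, 0], "turn": 0}]}}

```text
clock: 13.92
position: [0.5093, -0.2326, 0.0209]
eef_rot: [[-0.136, 0.632, 0.763], [0.98, -0.026, 0.196], [0.144, 0.774, -0.616]]
contact_force: [-0.6, 0.0, -0.4]
finger_gap: 0.0001
grasp_force: 0.0
```

```bash
cat > disc.py <<'E'
from h import *
def blob(im,box):
    x0,y0,x1,y1=box;m=cv2.inRange(cv2.cvtColor(im[y0:y1,x0:x1],cv2.COLOR_BGR2HSV),(18,110,60),(34,255,255))
    cs,_=cv2.findContours(m,cv2.RETR_EXTERNAL,cv2.CHAIN_APPROX_NONE);c=max(cs,key=cv2.contourArea)
    return cv2.contourArea(c),np.add(cv2.boundingRect(c),(x0,y0,0,0)).tolist()
if __name__=="__main__":
    print("top",blob(read_camera("top"),(335,120,395,225)),"was 360,184,20,30")
    print("side",blob(read_camera("side"),(215,150,290,190)),"was 251,171,24,8")
E
python3 disc.py; python3 st.py
python3 - <<'E'
from h import *
a=read_camera("top");s=read_camera("side")
cv2.imwrite("pics/w6.png",np.hstack([cv2.resize(a[140:240,310:410],(400,400),interpolation=2),cv2.resize(s[120:220,230:330],(400,400),interpolation=2)]))
E
```

```text
top (326.5, [360, 184, 20, 30]) was 360,184,20,30
side (90.5, [251, 171, 25, 8]) was 251,171,24,8
14.02 [ 0.5079 -0.2323  0.0204] tilt deg 51.9 az 0.25 [-0.91  0.45 -1.06 -0.41  0.81  0.8 ] [0.2 0.4 0. ]
[[-0.135, 0.633, 0.762], [0.98, -0.027, 0.196], [0.145, 0.773, -0.617]]
```

View pics/w6.png

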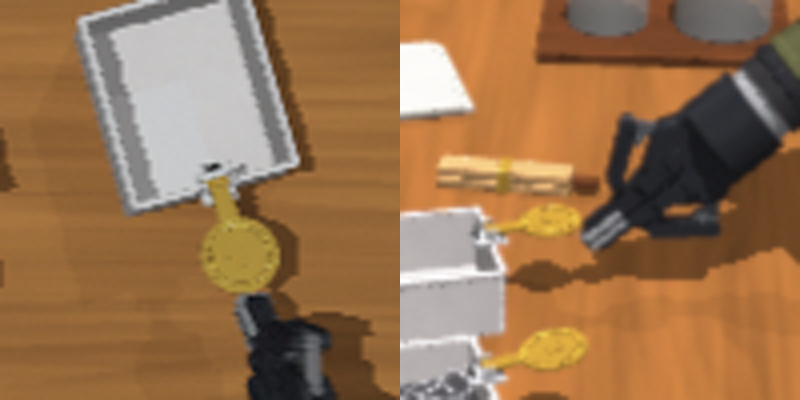

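In the top view the tip is at (373,214), at the disc's front edge. In the side view it is at (277,179), just outside the disc. It needs to go a little further in.

Run:
```python
from h import *
o=get_obs();R=np.array(o["eef_rot"]);u=np.array([.965,.262,0]);l=np.array([-.262,.965,0]);P=np.array([.553,-.217,.063])
x,e=tri(ray("top",(372.5,214.5)),ray("side",(277,179)));print(x,e,"tool",1000*R.T@(x-o["position"]))
d=1000*(x-P);print("u,l,h",d@u,d@l,d[2])
d=1000*(np.array([.505,-.230,.064])-P);print("disc u,l,h",d@u,d@l,d[2])
```

```text
[ 0.47893739 -0.24000237  0.04724704] 0.003794168869595105 tool [  0.39567078   3.06102217 -39.90127658]
u,l,h -77.49704217307138 -2.792882352672038 -15.752964884652442
disc u,l,h -49.72600000000005 0.031000000000000583 1.0000000000000009
```

Call:
{"op": "servo_tool", "data": {"steps": [{"offset": [0, -5, 9], "turn": 0}, {"offset": [0, 4, 6], "turn": 0}, {"offset": [0, 3, 3], "turn": 0}, {"offset": [0, 0, 0], "turn": 0}]}}

```text
clock: 14.45
position: [0.5235, -0.2293, 0.0107]
eef_rot: [[-0.135, 0.633, 0.762], [0.98, -0.027, 0.196], [0.145, 0.774, -0.617]]
contact_force: [1.1, -0.3, -1.0]
finger_gap: 0.0001
grasp_force: 0.0
```

Call:
{"op": "servo_tool", "data": {"steps": [{"offset": [1, 4, -2.5], "turn": 0}, {"offset": [1, 4, -2.5], "turn": 0}, {"offset": [1, 5, -3], "turn": 0}, {"offset": [1, 5, -3], "turn": 0}, {"offset": [0, 5, -3], "turn": 0}]}}

```text
clock: 14.87
position: [0.526, -0.2283, 0.0382]
eef_rot: [[-0.134, 0.633, 0.762], [0.98, -0.028, 0.196], [0.145, 0.773, -0.617]]
contact_force: [-0.3, 0.5, 0.1]
finger_gap: -0.0001
grasp_force: 0.3
```

```bash
python3 disc.py; python3 st.py
```

```text
top (306.0, [360, 184, 21, 27]) was 360,184,20,30
side (103.0, [251, 166, 24, 12]) was 251,171,24,8
14.97 [ 0.5268 -0.2292  0.039 ] tilt deg 52.0 az 0.25 [-0.87  0.41 -1.04 -0.39  0.79  0.86] [ 0.4 -0.2 -0.4]
[[-0.134, 0.632, 0.763], [0.981, -0.027, 0.194], [0.143, 0.775, -0.616]]
```

Call:
{"op": "servo_tool", "data": {"steps": [{"offset": [1, 5, -2.4], "turn": 0}, {"offset": [1, 5, -2.4], "turn": 0}, {"offset": [1, 5, -2.4], "turn": 0}, {"offset": [1, 5, -2.4], "turn": 0}, {"offset": [1, 5, -2.4], "turn": 0}]}}

```text
clock: 15.38
position: [0.5323, -0.2266, 0.0653]
eef_rot: [[-0.134, 0.634, 0.762], [0.98, -0.028, 0.196], [0.145, 0.773, -0.617]]
contact_force: [-0.2, 0.5, -1.8]
finger_gap: -0.0001
grasp_force: 0.4
```

Call:
{"op": "servo_tool", "data": {"steps": [{"offset": [0.8, 4.4, 0], "turn": 0}, {"offset": [0.8, 4.4, 0], "turn": 0}, {"offset": [0.8, 4.4, 0], "turn": 0}, {"offset": [0.8, 4.4, 0], "turn": 0}, {"offset": [0.8, 4.4, 0], "turn": 0}]}}

```text
clock: 15.8
position: [0.5459, -0.2233, 0.0826]
eef_rot: [[-0.134, 0.634, 0.762], [0.98, -0.028, 0.196], [0.145, 0.773, -0.617]]
contact_force: [-0.2, -0.8, 0.0]
finger_gap: 0.0004
grasp_force: 0.3
```

Call:
{"op": "servo_tool", "data": {"steps": [{"offset": [0.9, 4.5, 1.7], "turn": 0}, {"offset": [0.9, 4.5, 1.7], "turn": 0}, {"offset": [0.9, 4.5, 1.7], "turn": 0}, {"offset": [0.9, 4.5, 1.7], "turn": 0}, {"offset": [0.9, 4.5, 1.7], "turn": 0}]}}

```text
clock: 16.22
position: [0.5661, -0.2178, 0.0954]
eef_rot: [[-0.134, 0.634, 0.762], [0.98, -0.028, 0.196], [0.145, 0.773, -0.617]]
contact_force: [-0.4, -0.1, -0.3]
finger_gap: 0.0003
grasp_force: 0.3
```

```bash
python3 disc.py; python3 st.py
```

```text
top (47.0, [359, 184, 20, 6]) was 360,184,20,30
side (45.0, [252, 156, 6, 18]) was 251,171,24,8
16.32 [ 0.5667 -0.218   0.096 ] tilt deg 52.0 az 0.25 [-0.77  0.29 -0.95 -0.25  0.74  0.96] [0.3 0.3 0.2]
[[-0.135, 0.632, 0.763], [0.98, -0.027, 0.196], [0.144, 0.774, -0.616]]
```

The tally is nearly upright: 20 x 6 px from the top and 6 x 18 px from the side. I'll carry it over.

Call:
{"op": "servo_tool", "data": {"steps": [{"offset": [0.7, 3.5, 3.8], "turn": 0}, {"offset": [0.7, 3.5, 3.8], "turn": 0}, {"offset": [0.7, 3.5, 3.8], "turn": 0}, {"offset": [0.7, 3.5, 3.8], "turn": 0}, {"offset": [0.7, 3.5, 3.8], "turn": 0}]}}

```text
clock: 16.73
position: [0.5913, -0.2112, 0.0974]
eef_rot: [[-0.134, 0.634, 0.762], [0.98, -0.028, 0.196], [0.145, 0.773, -0.617]]
contact_force: [-1.3, 0.3, -0.6]
finger_gap: -0.0001
grasp_force: 0.3
```

Call:
{"op": "servo_tool", "data": {"steps": [{"offset": [0.4, 1.8, 4.6], "turn": 0}, {"offset": [0.4, 1.8, 4.6], "turn": 0}, {"offset": [0.4, 1.8, 4.6], "turn": 0}, {"offset": [0.4, 1.8, 4.6], "turn": 0}, {"offset": [0.4, 1.8, 4.6], "turn": 0}]}}

```text
clock: 17.15
position: [0.6142, -0.205, 0.0902]
eef_rot: [[-0.134, 0.634, 0.762], [0.98, -0.028, 0.196], [0.145, 0.773, -0.617]]
contact_force: [-0.2, -0.8, 0.6]
finger_gap: -0.0001
grasp_force: 0.2
```

Call:
{"op": "servo_tool", "data": {"steps": [{"offset": [0, -0.4, 5], "turn": 0}, {"offset": [0, -0.4, 5], "turn": 0}, {"offset": [0, -0.4, 5], "turn": 0}, {"offset": [0, -0.4, 5], "turn": 0}, {"offset": [0, -0.4, 5], "turn": 0}]}}

```text
clock: 17.57
position: [0.6317, -0.2001, 0.073]
eef_rot: [[-0.134, 0.634, 0.762], [0.98, -0.028, 0.196], [0.146, 0.773, -0.618]]
contact_force: [0.3, -0.3, 0.2]
finger_gap: 0.0001
grasp_force: 0.2
```

```bash
python3 disc.py; python3 st.py
```

```text
top (87.5, [352, 159, 18, 25]) was 360,184,20,30
side (40.0, [231, 168, 22, 10]) was 251,171,24,8
17.67 [ 0.6317 -0.1998  0.0727] tilt deg 51.9 az 0.25 [-0.64  0.39 -0.92 -0.4   0.66  1.1 ] [ 0.3  0.2 -0.2]
[[-0.134, 0.634, 0.762], [0.98, -0.028, 0.196], [0.146, 0.773, -0.618]]
```

Call:
{"op": "servo_tool", "data": {"steps": [{"offset": [-0.3, -2.1, 4.4], "turn": 0}, {"offset": [-0.3, -2.1, 4.4], "turn": 0}, {"offset": [-0.3, -2.1, 4.4], "turn": 0}, {"offset": [-0.3, -2.1, 4.4], "turn": 0}, {"offset": [-0.3, -2.1, 4.4], "turn": 0}]}}

```text
clock: 18.08
position: [0.642, -0.197, 0.0511]
eef_rot: [[-0.134, 0.634, 0.762], [0.98, -0.028, 0.195], [0.145, 0.773, -0.617]]
contact_force: [0.1, -0.3, 0.5]
finger_gap: -0.0004
grasp_force: 0.2
```

Call:
{"op": "servo_tool", "data": {"steps": [{"offset": [-0.2, -1.5, 1.2], "turn": 0}, {"offset": [-0.2, -1.5, 1.2], "turn": 0}, {"offset": [0, 0, 0], "turn": 0}]}}

```text
clock: 18.33
position: [0.6421, -0.1968, 0.0478]
eef_rot: [[-0.134, 0.633, 0.762], [0.98, -0.028, 0.196], [0.145, 0.774, -0.617]]
contact_force: [0.1, -0.3, 0.9]
finger_gap: 0.0001
grasp_force: 0.6
```

```bash
python3 disc.py; python3 st.py
```

```text
top (68.5, [350, 158, 18, 18]) was 360,184,20,30
side (54.5, [229, 176, 24, 7]) was 251,171,24,8
18.43 [ 0.642  -0.1969  0.0479] tilt deg 51.9 az 0.25 [-0.62  0.45 -0.93 -0.49  0.65  1.12] [ 0.4 -0.  -0.3]
[[-0.134, 0.633, 0.762], [0.98, -0.028, 0.196], [0.145, 0.773, -0.617]]
```

Call:
{"op": "servo_tool", "data": {"steps": [{"offset": [-0.15, -0.8, 0.6], "turn": 0}, {"offset": [-0.15, -0.8, 0.6], "turn": 0}, {"offset": [0, 0, 0], "turn": 0}]}}

```text
clock: 18.68
position: [0.6423, -0.1969, 0.0473]
eef_rot: [[-0.135, 0.631, 0.764], [0.98, -0.027, 0.196], [0.145, 0.775, -0.615]]
contact_force: [-4.1, 1.0, 6.8]
finger_gap: 0.0001
grasp_force: 3.9
```

Call:
{"op": "servo_tool", "data": {"steps": [{"offset": [-0.15, -0.8, 0.6], "turn": 0}, {"offset": [-0.15, -0.8, 0.6], "turn": 0}, {"offset": [0, 0, 0], "turn": 0}]}}

```text
clock: 18.93
position: [0.6427, -0.1969, 0.0469]
eef_rot: [[-0.137, 0.629, 0.765], [0.98, -0.027, 0.197], [0.144, 0.777, -0.613]]
contact_force: [-9.5, 0.1, 14.6]
finger_gap: 0.0002
grasp_force: 7.6
```

```bash
python3 disc.py; python3 st.py; python3 -c "
from h import *
P=np.array([.553,-.217,.063]);u=np.array([.965,.262,0])
print(proj('side',P+.05*u),proj('side',P+.075*u),proj('top',P+.05*u))"
```

```text
top (64.0, [350, 158, 18, 18]) was 360,184,20,30
side (49.5, [229, 176, 23, 7]) was 251,171,24,8
19.03 [ 0.6427 -0.1969  0.0469] tilt deg 52.2 az 0.25 [-0.63  0.46 -0.93 -0.51  0.65  1.12] [-8.   0.3 15.4]
[[-0.136, 0.629, 0.765], [0.98, -0.027, 0.197], [0.144, 0.777, -0.613]]
[237.40186557 178.58584265] [229.57167613 179.29874041] [359.35319102 167.76931552]
```

The end stop is reached: the side blob is centred on row 179, as predicted for π, and the contact force has built up. I'll back off straight up.

Call:
{"op": "servo_tool", "data": {"steps": [{"offset": [0.5, 3, -2.4], "turn": 0}, {"offset": [1, 8, -6], "turn": 0}, {"offset": [3, 16, -13], "turn": 0}, {"offset": [5, 25, -20], "turn": 0}, {"offset": [5, 25, -20], "turn": 0}]}}

```text
clock: 19.45
position: [0.6403, -0.1962, 0.1423]
eef_rot: [[-0.133, 0.637, 0.76], [0.98, -0.03, 0.196], [0.148, 0.771, -0.62]]
contact_force: [1.0, -1.1, -0.4]
finger_gap: -0.0001
grasp_force: 0.0
```

Call:
{"op": "servo_tool", "data": {"steps": [{"offset": [5, 10, -30], "turn": 0}, {"offset": [0, 0, -38], "turn": 0}, {"offset": [0, 0, -38], "turn": 0}, {"offset": [0, 0, -38], "turn": 0}, {"offset": [0, 0, 0], "turn": 0}]}}

```text
clock: 19.87
position: [0.5356, -0.2224, 0.2449]
eef_rot: [[-0.13, 0.631, 0.764], [0.981, -0.028, 0.191], [0.142, 0.775, -0.616]]
contact_force: [0.3, -0.0, 0.7]
finger_gap: 0.0003
grasp_force: 0.0
```

```bash
python3 disc.py; python3 st.py
python3 - <<'E'
from h import *
a=read_camera("top");s=read_camera("side")
b=cv2.imread("pics/top.png")
cv2.imwrite("pics/end.png",np.hstack([cv2.resize(a[110:310,150:420],(540,400),interpolation=2),cv2.resize(s[140:240,200:265],(260,400),interpolation=2)]))
E
```

```text
top (275.5, [350, 158, 19, 29]) was 360,184,20,30
side (52.0, [240, 159, 33, 9]) was 251,171,24,8
19.97 [ 0.5374 -0.2218  0.2419] tilt deg 51.9 az 0.25 [-0.83  0.01 -0.74  0.27  0.77  0.9 ] [-1.2  0.7  0.5]
[[-0.132, 0.632, 0.764], [0.981, -0.028, 0.192], [0.143, 0.774, -0.617]]
```

View pics/end.png

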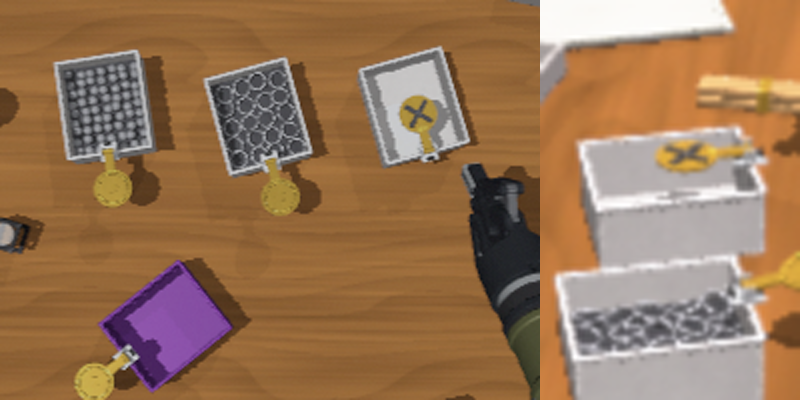

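The end picture shows the empty bin's tally flat over its mouth with the cross showing, at (418,115). The bin hasn't shifted, the two stocked bins' tallies still stick out in front, and the arm is clear.

```bash
python3 -c "
from plant import *
print(close_job())"
```

```text
the job is handed in; nothing more can be done
None
```

The empty bin's tally now lies flat over its mouth with the crossed face up, nothing else on the bench was moved as far as the final pictures show, and the job was handed in at about 20 s of the 42 s allowed.

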